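# Dispense two long spray cans at the tool-shop counter

## Task

A customer wants two of the long spray cans: let them out of the long-can dispenser into its tray, one after the other, by pressing the paddle at the back of its rocker fully down so that the gate lifts, holding it down while a can rolls out, letting it right up so that the next can rolls down to the gate, and pressing it down and letting it up once more. The third can must stay behind the shut gate. Do not touch or pick up any can, leave the short-can dispenser alone and do not disturb the other things on the counter.

Things in the scene. Friction and masses are not known exactly. Their poses are not given: they have to be found in the camera images.
- disp_long: long-can dispenser, left or right: fixed grey steel gravity lane, 295 mm long, 156 mm wide inside, 162 outside, floor falling 0.17 rad to +x (x downhill, away from the robot; y across; z up). Origin on the counter below the gate, mid-width. Floor 45 mm up at the gate, 71 mm at the back (x -156 mm). Walls 38 mm above the floor. Low-walled tray in front of the gate, its 32 mm lip at x 133 mm.
- rocker_long (a joint): long-can rocker angle, rad: 0 at rest (paddle up, gate shut), 0.40 at the stop (paddle fully down, gate up). Past about 0.33 the first can rolls out under the gate while two tines rise through the lane floor behind it and hold the next; on the way up the gate shuts first, then near 0 the tines free the next can to roll to the gate (0.5 s). Sprung: the paddle takes about 2 N to start, 4 N at the stop.
- paddle_long (a point): centre of the top face of the long-can paddle, a ribbed steel plate 40 mm along the lane, 50 across, 4 thick, on a tongue behind the lane's back wall at the rocker's robot end. At rest 123 mm above the counter, 174 mm behind the gate, rear edge tipped up 0.2 rad; fully pressed it is 36 mm lower and 9 mm further back (-x), tipped 0.2 rad the other way. Swings on 93 mm about axle_long. Clear above and below.
- axle_long (a point): centre of the long-can rocker's pivot line, at mid-width (the pivots are bolts in the lane walls), 83 mm above the counter and 90 mm behind the gate; it runs along the dispenser's y
- gate_long (a point): middle of the lower edge of the long-can gate, a steel plate across the lane mouth, carried by the rocker's two side arms: 66 mm above the counter when shut (21 mm above the lane floor), 104 mm when fully up
- disp_short: short-can dispenser, left or right: fixed grey steel gravity lane, 295 mm long, 101 mm wide inside, 107 outside, floor falling 0.17 rad to +x (x downhill, away from the robot; y across; z up). Origin on the counter below the gate, mid-width. Floor 45 mm up at the gate, 71 mm at the back (x -156 mm). Walls 38 mm above the floor. Low-walled tray in front of the gate, its 32 mm lip at x 133 mm.
- rocker_short (a joint): angle of the short-can rocker, rad: 0 at rest, 0.70 at its stop; same build as the other, not to be used
- paddle_short (a point): centre of the paddle of the short-can rocker, same size and height as the other, not to be pressed
- long_can1: long spray can, white with a grey cap, 50 mm in diameter and 150 mm long, lying across the lane of the long-can dispenser, the first, against the gate; origin at the centre of the can, y along it
- long_can2: long spray can, white with a grey cap, 50 mm in diameter and 150 mm long, lying across the lane of the long-can dispenser, second in the queue; origin at the centre of the can, y along it
- long_can3: long spray can, white with a grey cap, 50 mm in diameter and 150 mm long, lying across the lane of the long-can dispenser, third in the queue; origin at the centre of the can, y along it
- short_can1: short spray can, white with a grey cap, 50 mm in diameter and 95 mm long, lying across the lane of the short-can dispenser, the first, against the gate; origin at the centre of the can, y along it
- short_can2: short spray can, white with a grey cap, 50 mm in diameter and 95 mm long, lying across the lane of the short-can dispenser, second in the queue; origin at the centre of the can, y along it
- short_can3: short spray can, white with a grey cap, 50 mm in diameter and 95 mm long, lying across the lane of the short-can dispenser, third in the queue; origin at the centre of the can, y along it
- spare_can: a long spray can standing upright on the counter between the dispensers, 50 mm across and 150 mm tall; origin under its centre
- screwdriver: screwdriver 170 mm long lying between the dispensers' rear ends; origin under its middle, x along it
- tape_measure: dark tape measure, 68 x 36 x 62 mm, near the counter's far edge; origin under its centre
- drill: green cordless drill standing on its battery, 195 mm long, 211 mm tall, on the left; origin under its battery
- bit_tin: oval steel and green tin, 119 x 75 x 120 mm, on the left; origin under its centre
- battery_pack: dark slide-on battery pack, 115 x 74 x 58 mm, on the right; origin under its centre
- card_terminal: dark card terminal, 165 x 76 x 42 mm, on the right; origin under its centre

How it is judged:
By the outcome, as a careful person would: the job done as asked, in the order asked, and still so for the second after the job is handed in, with the robot touching nothing.
It also fails if it takes over 45 s, if anything falls off the work surface, if the arm or the gripper's body presses on something with over 40 N, if the wrist force passes 120 N, or if a joint passes its speed limit or range.

## Robot

A 7-joint arm with a two-finger parallel gripper is mounted at the origin on the work surface. World frame = base frame: x ahead of the robot, y to its left, z up, the work surface at z = 0. Lengths are in m, angles in rad, forces in N, time in s.
With the tool pointing down it reaches from about 0.425 to 0.925 m from the base axis. Payload 6.8 kg.
Tool frame: the origin (TCP) lies on the centre line of the jaws, within the pads' length; the fingertips stand 14 mm ahead of it and the grasp point (between the pads) lies 5 mm behind it; z points along the fingers, y is the line along which they close (so a half turn about z gives the same grasp; the last joint's range is limited). The gripper opens to 85 mm and grips with 20 to 120 N. Pads are 22 mm wide; open, the fingers measure 114 mm over their backs; the gripper's body (76 mm by 85 mm) begins 54 mm behind the grasp point. The pads swing forward as they close: fully open they stand 13 mm farther back than shut.
Start: joints at [-1.454, 0.477, 0.022, 1.555, -0.011, 1.109, -0.083], TCP at [0.15, 0.658, 0.245] pointing down, gripper open.
Joint ranges: [-2.96, 2.96], [-0.34, 2.1], [-1.41, 1.46], [0.24, 2.44], [-1.37, 4.51], [0.17, 1.92], [-2.96, 2.96]. Speed limits (rad/s): [2.39, 2.39, 3.14, 3.14, 3.14, 3.14, 3.14].

## Interface

Orientations are given as a rotation vector (axis times angle).
In Python, from workcell import * gives the robot as it stands.
- The arm moves only by the tool servo_tool, never from a script. Its argument "plan" is one flat list of numbers, 7 for each row, row after row: the turn, a rotation vector about the tool's x, y, z in degrees, then the shift along the tool's x, y, z in cm, then the finger opening in cm, from 0 to 8.54. A call has 1 to 5 rows; each row is the pose to reach, as a shift and turn from the pose commanded when the call began, along the tool's axes at that moment; what a row does not reach only later rows make up. A row lasts 1/8 s, in which the tool goes at most 62.5 mm and 10.7 degrees, less where a joint would pass 70% of its speed; a pose out of reach is approached as far as the arm can. A call with a gripper value outside its range is refused whole. The fingers move at their own pace and stop on an object; "force" is the grip in N (left out, the last holds). Time passes only in rows, so rows that repeat a pose let the fingers close. It gives the time, the measured TCP pose, the force, the opening and the grip force at its end, in the units of the state.
- observe(): the state, without advancing time (a new reading comes with each control period).
- grab_frame(name): name is "scene" or "side" or "wrist"; returns the picture (480x640x3 uint8, blue, green, red); there is no depth.
- calibration(name): a dict with "fx", "fy", "cx", "cy" (pixels), "extrinsics" (4x4, takes a point from world to camera coordinates); the wrist camera has in their place "T_tool_cam" (4x4, takes a point from camera to tool coordinates, whose origin is the TCP and whose axes are the flange's). Camera axes: x right, y down, z forward; pixel columns grow to the right and rows downward; lengths in m; the calibration is good to about 2 mm. A picture is of the moment at which its call begins: read the wrist's pose just before it. calibration takes no time and is no camera call.
- sign_off(): hands the job in; it is judged then, once.
The state is a dict: "time_s": time; "q": joint angles; "joint_velocities": joint speeds; "joint_efforts": joint torques, N m; "tool_pos": TCP position; "ee_rot": TCP orientation; "contact_force": force on the tool from outside, world axes, zero at the start; "ft_torque": the same for the moment, N m; "grip_width": finger opening in m; "grip_force": force on a finger pad.
Only numpy, scipy, OpenCV 4.12 (cv2) and the standard library are available. Lean on these libraries where they do the work, as an engineer would, in place of code of your own. Each camera call takes 0.05 s, during which the arm holds its last target. There are 200 camera calls.

## Working session

There is one attempt and no reset: what is moved stays moved. The work goes in short steps, Python scripts to look and compute and a tool call to move; the robot and the scene stay as the last step left them, time stands still between calls to the robot, and variables do not carry over. Pictures are saved under pics/ and viewed, at most 10 in all, crops included, and the job is handed in when it is done.

Besides the shell and the picture viewer there is one more tool, called after "Emit:" by a JSON object that holds its "fn" and its "kwargs", one argument or row to a line. servo_tool: Moves the arm, as the interface text tells. Its arguments: {"type":"object","properties":{"plan":{"type":"array"},"force":{"type":"number"}},"required":["plan"]}

```bash
mkdir -p pics
python3 - <<'E'
from workcell import *
import cv2
s=observe();print(s['time_s'],s['tool_pos'],s['ee_rot'],s['contact_force'])
for n in("scene","side"):
    cv2.imwrite(f"pics/{n}0.png",grab_frame(n));print(n,calibration(n))
print(calibration("wrist"))
E
```

```text
0.0 [0.15034089 0.65746339 0.24434246] [-3.52335020e-01 -3.12167463e+00  2.78608259e-03] [ 0.1260402  -0.06536388  0.17979052]
scene {'fx': 620.3939116456105, 'fy': 620.3939116456105, 'cx': 316.57529634298226, 'cy': 243.29185289643902, 'extrinsics': array([[-0.69665598,  0.71707686, -0.02170752,  0.40063673],
       [ 0.46725621,  0.43057378, -0.7721903 , -0.20612187],
       [-0.54437311, -0.54809397, -0.63502041,  2.08590207],
       [ 0.        ,  0.        ,  0.        ,  1.        ]])}
side {'fx': 470.89717223929443, 'fy': 470.89717223929443, 'cx': 325.68254230215956, 'cy': 236.34018000058273, 'extrinsics': array([[ 0.98817829, -0.15320378, -0.00568064, -0.56577243],
       [-0.11853177, -0.73999107, -0.6620902 ,  0.14462218],
       [ 0.0972311 ,  0.6549365 , -0.74940262,  1.30966387],
       [ 0.        ,  0.        ,  0.        ,  1.        ]])}
{'fx': 364.80214430065445, 'fy': 364.80214430065445, 'cx': 322.9955955073975, 'cy': 236.8407938560759, 'T_tool_cam': array([[ 7.12594605e-04, -9.53984490e-01, -2.99855107e-01,
         7.58662606e-02],
       [ 9.99999543e-01,  4.88466486e-04,  8.22413301e-04,
        -3.18414321e-04],
       [-6.38100363e-04, -2.99855555e-01,  9.53984402e-01,
        -1.29003691e-01],
       [ 0.00000000e+00,  0.00000000e+00,  0.00000000e+00,
         1.00000000e+00]])}
```

View pics/scene0.png

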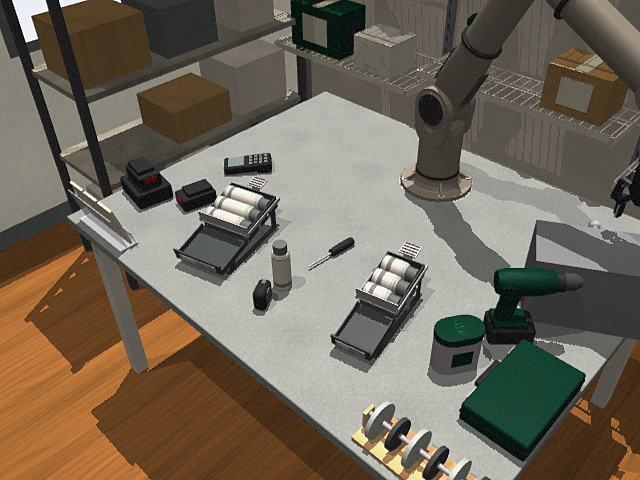

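View pics/side0.png

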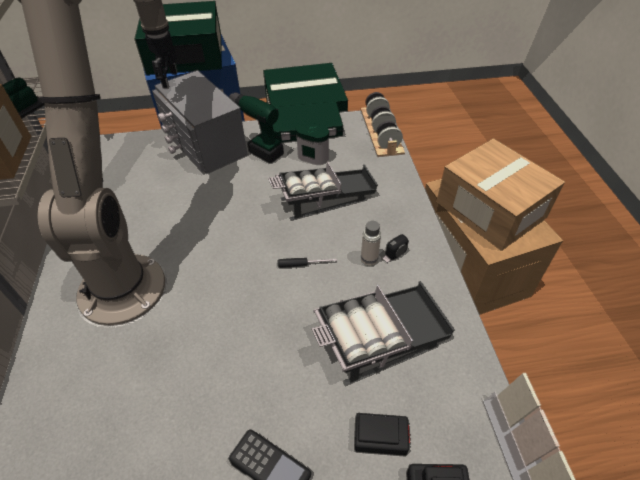

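The long-can dispenser is the right-hand one (wider lane). Its paddle is at about (258,183) in scene and (324,335) in side. I'll triangulate the paddle and tray corners from enlarged crops.

Run:
```python
import cv2,numpy as np
a=cv2.imread("pics/scene0.png")[170:280,165:295];b=cv2.imread("pics/side0.png")[280:385,305:465]
a=cv2.resize(a,None,fx=4,fy=4,interpolation=2);b=cv2.resize(b,None,fx=4,fy=4,interpolation=2)
cv2.imwrite("pics/a.png",a);cv2.imwrite("pics/b.png",b)
```

```text
(no output)
```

View pics/a.png

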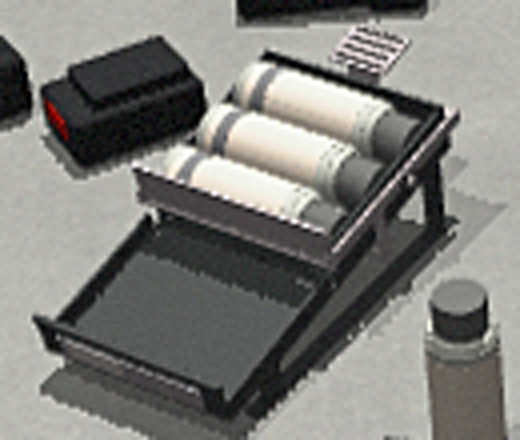

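View pics/b.png

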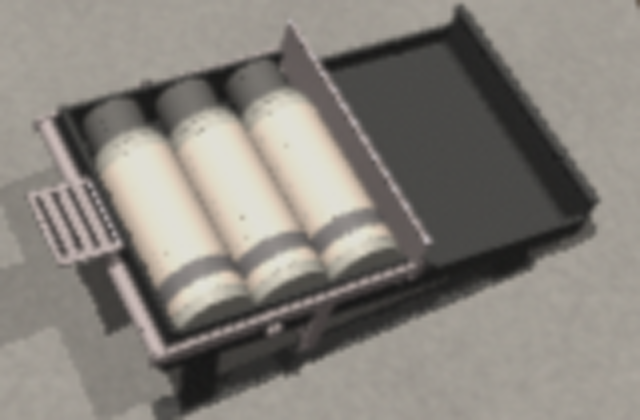

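Paddle centre: crop a (372,49), crop b (76,221). Lip top corners: a (222,390)/(40,318), b (460,8)/(597,203). Gate top ends: a (330,240)/(137,170), b (290,25)/(428,240).

```bash
cat > h.py <<'E'
import numpy as np,cv2
from workcell import *
def P(n):
    c=calibration(n);K=np.array([[c['fx'],0,c['cx']],[0,c['fy'],c['cy']],[0,0,1]]);return K@c['extrinsics'][:3]
def tri(p,q):
    X=cv2.triangulatePoints(P("scene"),P("side"),np.float64(p).reshape(2,1),np.float64(q).reshape(2,1));return (X[:3]/X[3]).ravel()
E
python3 - <<'E'
from h import *
A=lambda u,v:(165+u/4,170+v/4)
B=lambda u,v:(305+u/4,280+v/4)
D={k:tri(A(*a),B(*b)) for k,a,b in[("pad",(372,49),(76,221)),("lipL",(222,390),(460,8)),("lipR",(40,318),(597,203)),("gL",(330,240),(290,25)),("gR",(137,170),(428,240))]}
for k in D:print(k,D[k].round(4))
print(np.linalg.norm(D['lipL']-D['lipR']))
lm=(D['lipL']+D['lipR'])/2;gm=(D['gL']+D['gR'])/2
for a,b in((D['pad'],lm),(D['pad'],gm)):
    d=b-a;print(np.hypot(*d[:2]),np.arctan2(d[1],d[0]))
w=D['lipL']-D['lipR'];print('yaw from lip',np.arctan2(-w[0],w[1]))
w=D['gL']-D['gR'];print('yaw from gate',np.arctan2(-w[0],w[1]))
from scipy.spatial.transform import Rotation as R
print(R.from_rotvec(observe()['ee_rot']).as_matrix().round(3))
E
```

```text
pad [ 0.5207 -0.2997  0.1212]
lipL [ 0.8031 -0.1441  0.0528]
lipR [ 0.8431 -0.2994  0.0532]
gL [ 0.678  -0.1697  0.0969]
gR [ 0.722  -0.3329  0.1006]
0.16043975373906874
0.3122699734841485 0.25246194499268315
0.18568719383336996 0.2637499725091566
yaw from lip 0.25204507426427597
yaw from gate 0.26301902262224286
[[-0.975  0.223 -0.   ]
 [ 0.223  0.975 -0.002]
 [-0.    -0.002 -1.   ]]
```

Run:
```python
from h import *
from scipy.spatial.transform import Rotation as R
s=observe();p=np.array(s['tool_pos']);r=R.from_rotvec(s['ee_rot'])
T=np.array([.514,-.3015,.20]);yaw=.255
a0,a1=np.arctan2(p[1],p[0]),np.arctan2(T[1],T[0]);r0,r1=np.hypot(*p[:2]),np.hypot(*T[:2])
x=r.as_matrix()[:,0];dz=np.arctan2(x[1],x[0])-yaw;print("turn",np.degrees(dz))
Rt=R.from_matrix(np.c_[[np.cos(yaw),np.sin(yaw),0],[np.sin(yaw),-np.cos(yaw),0],[0,0,-1]])
r_start=Rt*R.from_rotvec([0,0,-dz])
N=25;W=[]
for i in range(1,N+1):
    f=np.clip((i-2)/(N-3),0,1);a=a0+f*(a1-a0);q=r0+f*(r1-r0)
    z=min(p[2]+.055*i,.35) if i<N-3 else .35-.15*(i-(N-4))/4
    W.append((np.array([q*np.cos(a),q*np.sin(a),z]),r_start*R.from_rotvec([0,0,f*dz])))
cp,cr=p,r
for k in range(0,N,5):
    out=[]
    for w,o in W[k:k+5]:
        out+=[*(cr.inv()*o).as_rotvec(degrees=True).round(1),*(cr.inv().apply(w-cp)*100).round(1),0]
    print([float(v) for v in out]);cp,cr=W[k+4]
```

```text
turn 152.50735567466427
[-0.1, 0.0, -0.0, -0.0, -0.0, -5.5, 0.0, -0.1, 0.0, -0.0, -0.0, -0.0, -10.6, 0.0, -0.1, 0.0, 6.9, -5.7, -0.6, -10.6, 0.0, -0.1, 0.0, 13.9, -11.3, -1.7, -10.6, 0.0, -0.1, 0.0, 20.8, -16.8, -3.3, -10.5, 0.0]
[0.0, 0.0, 6.9, -5.7, 0.0, 0.0, 0.0, 0.0, 0.0, 13.9, -11.3, -0.5, 0.0, 0.0, 0.0, 0.0, 20.8, -16.8, -1.4, 0.0, 0.0, 0.0, 0.0, 27.7, -22.2, -2.8, 0.0, 0.0, 0.0, 0.0, 34.7, -27.4, -4.7, 0.0, 0.0]
[0.0, 0.0, 6.9, -5.4, 1.0, 0.0, 0.0, 0.0, 0.0, 13.9, -10.9, 1.5, 0.0, 0.0, 0.0, 0.0, 20.8, -16.3, 1.5, 0.0, 0.0, 0.0, 0.0, 27.7, -21.7, 1.1, 0.0, 0.0, 0.0, 0.0, 34.7, -27.0, 0.2, 0.0, 0.0]
[0.0, 0.0, 6.9, -5.0, 1.9, 0.0, 0.0, 0.0, 0.0, 13.9, -10.1, 3.3, 0.0, 0.0, 0.0, 0.0, 20.8, -15.4, 4.2, 0.0, 0.0, 0.0, 0.0, 27.7, -20.6, 4.8, 0.0, 0.0, 0.0, 0.0, 34.7, -25.8, 4.8, 0.0, 0.0]
[0.0, 0.0, 6.9, -4.5, 2.6, 0.0, 0.0, 0.0, 0.0, 13.9, -9.1, 4.9, 3.7, 0.0, 0.0, 0.0, 20.8, -14.0, 6.7, 7.5, 0.0, 0.0, 0.0, 27.7, -18.9, 8.1, 11.2, 0.0, 0.0, 0.0, 27.7, -18.9, 8.1, 15.0, 0.0]
```

Emit:
{"fn": "servo_tool", "kwargs": {
  "plan": [0,0,0,0,0,-5.5,0,0,0,0,0,0,-10.6,0,0,0,6.9,-5.7,-0.6,-10.6,0,0,0,13.9,-11.3,-1.7,-10.6,0,0,0,20.8,-16.8,-3.3,-10.5,0]
}}

```text
time_s: 0.72
tool_pos: [0.3083, 0.5875, 0.3499]
ee_rot: [0.916, 3.005, -0.001]
contact_force: [0.3, 0.8, -1.1]
grip_width: -0.0001
grip_force: 0.0
```

Emit:
{"fn": "servo_tool", "kwargs": {
  "plan": [0,0,6.9,-5.7,0,0,0,0,0,13.9,-11.3,-0.5,0,0,0,0,20.8,-16.8,-1.4,0,0,0,0,27.7,-22.2,-2.8,0,0,0,0,34.7,-27.4,-4.7,0,0]
}}

```text
time_s: 1.35
tool_pos: [0.5098, 0.3958, 0.3497]
ee_rot: [-1.771, -2.595, 0.001]
contact_force: [0.1, 0.9, 0.8]
grip_width: -0.0001
grip_force: 0.0
```

Emit:
{"fn": "servo_tool", "kwargs": {
  "plan": [0,0,6.9,-5.4,1.0,0,0,0,0,13.9,-10.9,1.5,0,0,0,0,20.8,-16.3,1.5,0,0,0,0,27.7,-21.7,1.1,0,0,0,0,34.7,-27.0,0.2,0,0]
}}

```text
time_s: 1.98
tool_pos: [0.6103, 0.1454, 0.3498]
ee_rot: [-2.464, -1.949, 0.001]
contact_force: [0.6, -0.6, 0.6]
grip_width: -0.0001
grip_force: 0.0
```

Emit:
{"fn": "servo_tool", "kwargs": {
  "plan": [0,0,6.9,-5.0,1.9,0,0,0,0,13.9,-10.1,3.3,0,0,0,0,20.8,-15.4,4.2,0,0,0,0,27.7,-20.6,4.8,0,0,0,0,34.7,-25.8,4.8,0,0]
}}

```text
time_s: 2.6
tool_pos: [0.598, -0.1167, 0.3499]
ee_rot: [-2.933, -1.126, 0.001]
contact_force: [0.5, -0.1, -0.3]
grip_width: 0.0001
grip_force: 0.0
```

Emit:
{"fn": "servo_tool", "kwargs": {
  "plan": [0,0,6.9,-4.5,2.6,0,0,0,0,13.9,-9.1,4.9,3.7,0,0,0,20.8,-14.0,6.7,7.5,0,0,0,27.7,-18.9,8.1,11.2,0,0,0,27.7,-18.9,8.1,15.0,0]
}}

```text
time_s: 3.22
tool_pos: [0.5097, -0.3064, 0.1996]
ee_rot: [3.116, 0.383, -0.001]
contact_force: [1.1, 0.7, 0.5]
grip_width: 0.0002
grip_force: 0.0
```

Run:
```python
from h import *
from scipy.spatial.transform import Rotation as R
s=observe();print(s['time_s'],s['tool_pos'],R.from_rotvec(s['ee_rot']).as_matrix().round(3).tolist(),s['q'],s['contact_force'])
cv2.imwrite("pics/w1.png",grab_frame("wrist"))
```

```text
3.225 [ 0.50966331 -0.30641664  0.19964847] [[0.97, 0.242, -0.0], [0.242, -0.97, -0.002], [-0.001, 0.002, -1.0]] [-0.16917512  0.50644311  0.82715291  1.83982826 -0.43927652  0.98831846
 -0.4825225 ] [1.10532378 0.68706965 0.47987598]
```

View pics/w1.png

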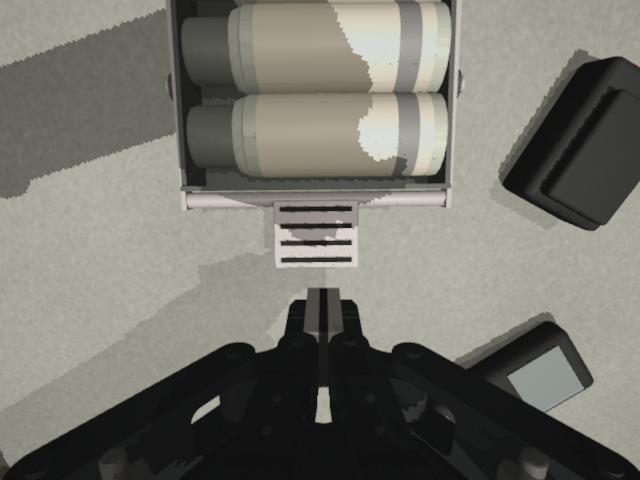

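Wrist view: paddle corners (275,202)–(358,268), so its centre is at (316,235), square to the view. I'll cast that ray onto z=0.123.

Run:
```python
from h import *
from scipy.spatial.transform import Rotation as R
s=observe();c=calibration("wrist");T=c['T_tool_cam'];M=R.from_rotvec(s['ee_rot']).as_matrix();p=np.array(s['tool_pos'])
def ray(u,v,z):
    d=M@T[:3,:3]@[(u-c['cx'])/c['fx'],(v-c['cy'])/c['fy'],1];o=p+M@T[:3,3];return o+d*(z-o[2])/d[2]
for q in((316,235,.123),(275,202,.119),(358,202,.119),(275,268,.127),(358,268,.127)):
    print(q,ray(*q).round(4),(M.T@(ray(*q)-p)*100).round(2))
```

```text
(316, 235, 0.123) [ 0.5222 -0.2952  0.123 ] [ 1.55 -0.34  7.11]
(275, 202, 0.119) [ 0.5342 -0.268   0.119 ] [ 3.39 -2.68  7.51]
(358, 202, 0.119) [ 0.5459 -0.3138  0.119 ] [3.4  2.05 7.49]
(275, 268, 0.127) [ 0.498  -0.2768  0.127 ] [-0.34 -2.72  6.74]
(358, 268, 0.127) [ 0.51   -0.3234  0.127 ] [-0.33  2.09  6.72]
```

Emit:
{"fn": "servo_tool", "kwargs": {
  "plan": [0,0,0,0.3,0,3,0,0,0,0,0.3,0,4.5,0,0,0,0,0.3,0,4.5,0]
}}

```text
time_s: 3.65
tool_pos: [0.5157, -0.3006, 0.1548]
ee_rot: [-3.115, -0.398, 0.002]
contact_force: [-0.2, -0.0, 0.0]
grip_width: 0.0002
grip_force: 0.0
```

Emit:
{"fn": "servo_tool", "kwargs": {
  "plan": [0,0,0,0,0,1.2,0,0,0,0,0,0,2.4,0,0,0,0,0,0,3.6,0,0,0,0,0,0,4.6,0,0,0,0,0,0,4.6,0]
}}

```text
time_s: 4.28
tool_pos: [0.5151, -0.3015, 0.1085]
ee_rot: [-3.116, -0.396, 0.002]
contact_force: [-3.0, -0.7, 3.7]
grip_width: 0.0001
grip_force: 2.3
```

Emit:
{"fn": "servo_tool", "kwargs": {
  "plan": [0,0,0,0,0,0.3,0,0,0,0,0,0,0.4,0]
}}

```text
time_s: 4.53
tool_pos: [0.5156, -0.3015, 0.1053]
ee_rot: [3.116, 0.397, -0.0]
contact_force: [-3.9, -0.6, 5.1]
grip_width: -0.0001
grip_force: 2.4
```

Emit:
{"fn": "servo_tool", "kwargs": {
  "plan": [0,0,0,0,0,0.2,0,0,0,0,0,0,0.3,0,0,0,0,0,0,0.3,0]
}}

```text
time_s: 4.9
tool_pos: [0.5157, -0.3015, 0.1024]
ee_rot: [3.116, 0.397, -0.0]
contact_force: [-4.4, -0.5, 5.8]
grip_width: -0.0002
grip_force: 3.2
```

Run:
```python
from h import *
s=observe();print(s['time_s'],s['tool_pos'],s['contact_force'])
a=grab_frame("scene")[160:290,155:305];b=grab_frame("side")[275:390,300:470]
f=lambda i:cv2.resize(i,(640,int(640*i.shape[0]/i.shape[1])),interpolation=2)
cv2.imwrite("pics/c.png",cv2.resize(np.vstack([f(a),f(b)]),None,fx=.6,fy=.6))
```

```text
4.9 [ 0.51571579 -0.30151709  0.1024129 ] [-4.38390545 -0.4755379   5.79830874]
```

View pics/c.png

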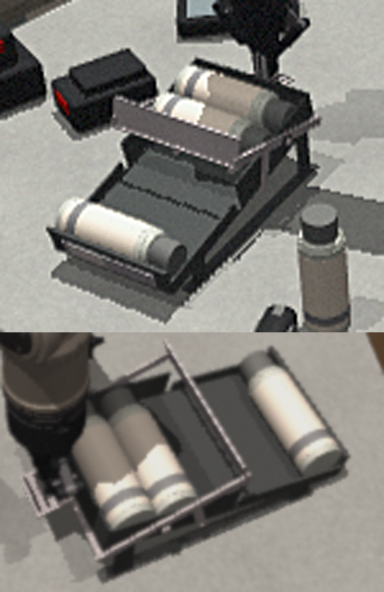

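The first can is in the tray (bottom of the scene crop), the gate is up and cans 2 and 3 are held back. I'll press a little further to make sure the rocker reaches the stop.

Emit:
{"fn": "servo_tool", "kwargs": {
  "plan": [0,0,0,0,0,0.2,0,0,0,0,0,0,0.3,0,0,0,0,0,0,0.3,0]
}}

```text
time_s: 5.38
tool_pos: [0.5157, -0.3017, 0.1012]
ee_rot: [-3.116, -0.396, -0.002]
contact_force: [-10.0, 3.2, 23.3]
grip_width: -0.0002
grip_force: 11.8
```

Hard stop found (force jumped to 23 N at z 0.101). Now let it right up and wait for can 2 to roll down.

Emit:
{"fn": "servo_tool", "kwargs": {
  "plan": [0,0,0,0,0,-1.2,0,0,0,0,0,0,-2.6,0,0,0,0,0,0,-4.2,0,0,0,0,0,0,-5.6,0,0,0,0,0,0,-5.6,0]
}}

```text
time_s: 6.0
tool_pos: [0.5164, -0.3015, 0.1564]
ee_rot: [3.116, 0.397, 0.003]
contact_force: [0.4, -0.2, -1.0]
grip_width: 0.0002
grip_force: 0.0
```

Emit:
{"fn": "servo_tool", "kwargs": {
  "plan": [0,0,0,0,0,0,0,0,0,0,0,0,0,0,0,0,0,0,0,0,0,0,0,0,0,0,0,0,0,0,0,0,0,0,0]
}}

```text
time_s: 6.62
tool_pos: [0.5158, -0.3014, 0.1552]
ee_rot: [-3.116, -0.397, 0.0]
contact_force: [-0.2, -0.3, 0.2]
grip_width: 0.0001
grip_force: 0.0
```

Run:
```python
from h import *
s=observe();print(s['time_s'],s['tool_pos'],s['contact_force'])
a=grab_frame("scene")[160:290,155:305];b=grab_frame("side")[275:390,300:470]
f=lambda i:cv2.resize(i,(640,int(640*i.shape[0]/i.shape[1])),interpolation=2)
cv2.imwrite("pics/d.png",cv2.resize(np.vstack([f(a),f(b)]),None,fx=.6,fy=.6))
```

```text
6.625 [ 0.5158306  -0.30135819  0.15519351] [-0.22764341 -0.30390172  0.19662971]
```

View pics/d.png

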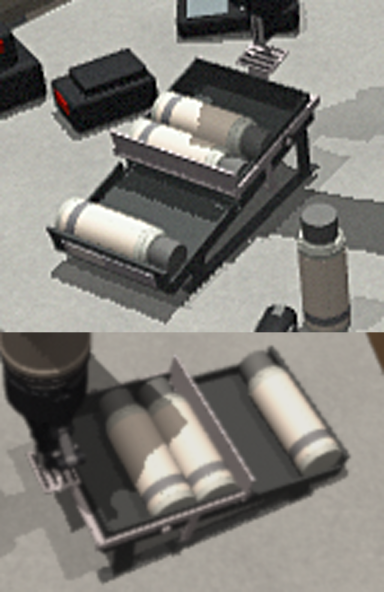

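The gate is shut, can 2 is against it, can 3 is behind and can 1 is in the tray. Second press.

Emit:
{"fn": "servo_tool", "kwargs": {
  "plan": [0,0,0,0,0,1.2,0,0,0,0,0,0,2.4,0,0,0,0,0,0,3.6,0,0,0,0,0,0,4.8,0,0,0,0,0,0,5.3,0]
}}

```text
time_s: 7.35
tool_pos: [0.5148, -0.3017, 0.1014]
ee_rot: [-3.116, -0.396, 0.003]
contact_force: [-6.0, 1.3, 17.2]
grip_width: 0.0
grip_force: 9.2
```

Emit:
{"fn": "servo_tool", "kwargs": {
  "plan": [0,0,0,0,0,0.2,0,0,0,0,0,0,0.2,0,0,0,0,0,0,0.2,0,0,0,0,0,0,0.2,0,0,0,0,0,0,0.2,0]
}}

```text
time_s: 7.98
tool_pos: [0.5148, -0.3018, 0.1013]
ee_rot: [-3.115, -0.395, 0.001]
contact_force: [-8.7, 1.8, 16.6]
grip_width: -0.0001
grip_force: 9.0
```

Run:
```python
from h import *
a=grab_frame("scene")[160:290,155:305];b=grab_frame("side")[275:390,300:470]
f=lambda i:cv2.resize(i,(640,int(640*i.shape[0]/i.shape[1])),interpolation=2)
cv2.imwrite("pics/e.png",cv2.resize(np.vstack([f(a),f(b)]),None,fx=.6,fy=.6))
```

```text
(no output)
```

View pics/e.png

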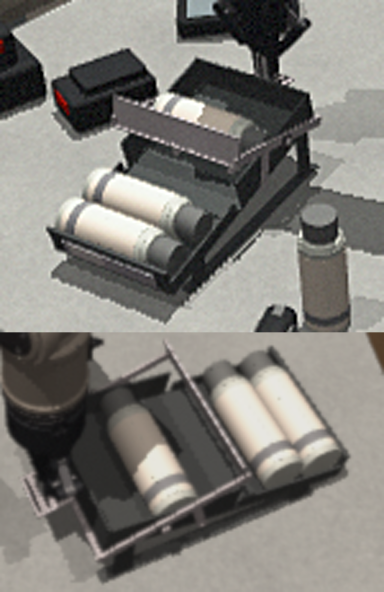

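Two cans are in the tray and the third is held by the tines. Let it up and clear.

Emit:
{"fn": "servo_tool", "kwargs": {
  "plan": [0,0,0,0,0,-1.2,0,0,0,0,0,0,-2.6,0,0,0,0,0,0,-4.2,0,0,0,0,0,0,-7,0,0,0,0,0,0,-11,0]
}}

```text
time_s: 8.7
tool_pos: [0.5153, -0.3006, 0.2108]
ee_rot: [-3.115, -0.397, 0.003]
contact_force: [-0.1, 1.3, -0.4]
grip_width: 0.0003
grip_force: 0.0
```

Emit:
{"fn": "servo_tool", "kwargs": {
  "plan": [0,0,0,0,0,0,0,0,0,0,0,0,0,0,0,0,0,0,0,0,0,0,0,0,0,0,0,0,0,0,0,0,0,0,0]
}}

```text
time_s: 9.32
tool_pos: [0.5156, -0.3013, 0.2098]
ee_rot: [-3.116, -0.397, 0.001]
contact_force: [-1.7, -0.0, -0.3]
grip_width: -0.0001
grip_force: 0.0
```

Run:
```python
from h import *
a=grab_frame("scene")[160:290,155:305];b=grab_frame("side")[275:390,300:470]
f=lambda i:cv2.resize(i,(640,int(640*i.shape[0]/i.shape[1])),interpolation=2)
cv2.imwrite("pics/f.png",cv2.resize(np.vstack([f(a),f(b)]),None,fx=.6,fy=.6))
print(observe()['time_s'],observe()['contact_force'])
```

```text
9.425 [ 0.31540414 -0.04636429 -0.60939415]
```

View pics/f.png

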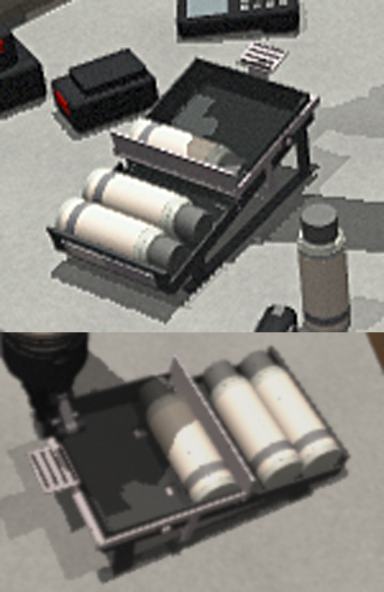

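The paddle is up, the gate is shut with can 3 behind it, two cans are in the tray and the robot is clear.

```bash
python3 -c "
from workcell import *
print(sign_off())"
```

```text
the job is handed in; nothing more can be done
None
```

The job is handed in: two long cans are in the tray, the third is behind the shut gate, and only the long-can paddle was touched (about 9.4 s, highest force seen 26 N).

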